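# Find the thread start and screw the jar lid home

### The job

The orange lid has been set on its blue jar out of step with the thread. Without lifting it off and keeping it level, turn it backward (counterclockwise from above) until its white pointer is over the round white dot on the jar and the lid drops into the thread, then screw it clockwise until it is fully home, with the pointer at the white bar. Leave the jar with the green lid where it stands and let go of the lid.

Things in the scene. Friction and masses are not known exactly. Their poses are not given: they have to be found in the camera images.
- lid_grip (a point): Centre of the upright grip bar on the orange lid (70 g): 46 mm long in x, 12 thick in y, 28 high. The disc below is 68 mm across, its top 14 and underside 18 mm under this point. z up; pointer at the -x end. It starts 38 to 62 deg clockwise of the thread start, lugs resting on the thread, this point 90 to 92 mm over the jar's underside. About 2 mm side play.
- lid_pointer (a point): White pointer on the orange lid's rim, 34 mm from its axis along the lid's -x, level with the disc's underside. Lid yaw relative to the jar: +30 deg is the thread start (+20 to +40 lets it drop), -31 deg is home at a hard stop. A held lid must be lowered by the hand, lightly: 7 mm at the start, then 3 mm more evenly while it is screwed clockwise by 61 deg.
- jar: Squat blue jar, 90 mm across, mouth 62 mm up, fixed in a black rubber holder 98 mm across. Origin at the centre of its underside, z up, front -x. On its shoulder, 40 mm from the axis: round white dot (thread start, 30 deg counterclockwise of -x from above), white bar (closed, 31 deg clockwise of -x). lid_grip is 83 mm above the origin once dropped, 80 mm when home.
- other_jar: The same blue jar without a holder, loose, 0.8 kg, closed with a green lid of the same shape; 94 mm high in all. Origin at the centre of its underside, z up. It may stand left or right of the first one and is not to be moved. Behind both jars a wall cabinet hangs about 0.46 m above the counter, its front near x = 0.57 m: keep the wrist short of it.

How it is judged:
On the way:
1. the lid has been turned back to the thread start (pointer near the round dot) and has dropped into the thread (y of lid_pointer in the frame of jar below -0.006 m and x of lid_pointer in the frame of jar below -0.015 m and z of lid_pointer in the frame of jar below 0.0675 m), for 0.1 s.
At the end, for the whole second after the job is handed in: The orange lid is in the thread and screwed home: its pointer within about 14 degrees of the closed bar, its disc within 2.5 mm of the jar's mouth, level within 4 degrees and centred within 6 mm; it is released, and the jar with the green lid is within 20 mm of where it stood (y of lid_pointer in the frame of jar above 0.0095 m and x of lid_pointer in the frame of jar below -0.015 m and z of lid_pointer in the frame of jar below 0.0645 m and angle between lid_grip's own z axis and vertical below 0.07 rad and horizontal distance between lid_grip and jar below 0.006 m and contact force between the fingers and anything else below 0.1 N and distance of other_jar from where it was at the start of the episode below 0.02 m); the robot touches nothing.
It fails at once if the orange lid is lifted off the jar (its pointer more than 25 mm above the mouth) (z of lid_pointer in the frame of jar above 0.087 m).
It fails at once if the orange lid is tipped by more than 14 degrees (angle between lid_grip's own z axis and vertical above 0.25 rad).
It fails at once if the jar with the green lid is pushed more than 20 mm or lifted (distance of other_jar from where it was at the start of the episode above 0.02 m).
It also fails if it takes over 40 s, if anything falls off the work surface, if the arm or the gripper's body presses on something with over 40 N, if the wrist force passes 120 N, or if a joint passes its speed limit or range.

### The arm

A 6-joint arm with a two-finger parallel gripper is mounted at the origin on a cart in front of the work surface, level with it; the furniture and walls round the work are solid. World frame = base frame: x ahead of the robot, y to its left, z up, the work surface at z = 0. Lengths are in m, angles in rad, forces in N, time in s.
With the tool pointing down it reaches from about 0.225 to 0.875 m from the base axis. Payload 3.4 kg.
Tool frame: the origin (TCP) lies between the finger pads; the fingertips stand 8 mm ahead of it and the grasp point (between the pads) lies 11 mm behind it; z points along the fingers, y is the line along which they close (so a half turn about z gives the same grasp; the last joint's range is limited). The gripper opens to 85 mm and grips with 20 to 120 N. Pads are 22 mm wide; open, the fingers measure 114 mm over their backs; the gripper's body (76 mm by 85 mm) begins 54 mm behind the grasp point. The pads swing forward as they close: fully open they stand 13 mm farther back than shut.
Start: joints at [-1.341, 0.276, 1.505, -0, 1.361, -0.121], TCP at [0.198, -0.54, 0.239] pointing down, gripper open.
Joint ranges: [-2.89, 2.89], [-0.75, 2.08], [0.22, 2.7], [-1.18, 4.32], [0.11, 2.71], [-2.7, 2.7]. Speed limits (rad/s): [2.57, 2.57, 3.14, 3.14, 3.14, 3.14].

### API

Orientations are given as [roll, pitch, yaw] about the fixed x, y, z axes, in that order (R = Rz(yaw) Ry(pitch) Rx(roll)).
In Python, from plant import read_state, grab_frame, finish_job gives the robot as it stands.
- The arm moves only by the tool send_rows, never from a script. Its argument "rows" is a list of rows, each a list of 3 entries, a list of its own where there are three numbers: the shift along the tool's x, y, z in units of 60 mm (1.0 is 60 mm), then the turn, a rotation vector about the tool's x, y, z in units of 5 degrees (1.0 is 5 degrees), then the finger opening in mm, from 0 to 85.4. In form: [[[dx, dy, dz], [ax, ay, az], gripper], ...]. A call has 1 to 12 rows; each row shifts and turns the commanded pose from where the row before left it, along the tool's axes as they then stand; what a row does not reach is not made up. A row lasts 1/8 s, in which the tool goes at most 62.5 mm and 10.7 degrees, less where a joint would pass 70% of its speed; a pose out of reach is approached as far as the arm can. A call is refused whole if a number of a shift passes 1 or a number of a turn 1, either way. A call with a gripper value outside its range is refused whole. The fingers move at their own pace and stop on an object; "newtons" is the grip in N (left out, the last holds). Time passes only in rows, so rows that do not move let the fingers close. It gives the time, the measured TCP pose, the force, the opening and the grip force at its end, in the units of the state.
- read_state(): the state, without advancing time (a new reading comes with each control period).
- grab_frame(name): name is "scene" or "top" or "wrist"; returns a dict with "color" (384x512x3 uint8, blue, green, red), "fx", "fy", "cx", "cy" (pixels), "k1" (the pictures are not rectified: a ray, as slopes to the right and down, at radius r is drawn at 1 + k1 r^2 times it, then the intrinsics apply), "eye" and "orientation" of the camera in the world. Camera axes: x right, y down, z forward; pixel columns grow to the right and rows downward; lengths in m; the calibration is good to about 2 mm. A picture is of the moment at which its call begins. There is no depth.
- finish_job(): hands the job in; it is judged then, once.
The state is a dict: "time": time; "q": joint angles; "qvel": joint speeds; "joint_torque": joint torques, N m; "tcp_pos": TCP position; "tool_rot": TCP orientation; "force": force on the tool from outside, world axes, zero at the start; "torque": the same for the moment, N m; "gripper_width": finger opening in m; "finger_force": force on a finger pad.
Only numpy, scipy, OpenCV 4.12 (cv2) and the standard library are available. Lean on these libraries where they do the work, as an engineer would, in place of code of your own. Each camera call takes 0.05 s, during which the arm holds its last target. There are 200 camera calls.

## Working session

There is one attempt and no reset: what is moved stays moved. The work goes in short steps, Python scripts to look and compute and a tool call to move; the robot and the scene stay as the last step left them, time stands still between calls to the robot, and variables do not carry over. Pictures are saved under pics/ and viewed, at most 10 in all, crops included, and the job is handed in when it is done.

Besides the shell and the picture viewer there is one more tool, called as name(argument=value, ...), one argument or row to a line, values as JSON. send_rows: Moves the arm, as the interface text tells. Its arguments: {"type":"object","properties":{"rows":{"type":"array"},"newtons":{"type":"number"}},"required":["rows"]}

```bash
mkdir -p pics
cat > h.py <<'E'
import numpy as np, cv2
from scipy.spatial.transform import Rotation as R
from plant import read_state, grab_frame, finish_job
def cam(f):
    o=np.array(f["orientation"],float)
    Rm=o if o.shape==(3,3) else (R.from_euler('xyz',o).as_matrix() if o.size==3 else R.from_quat(o).as_matrix())
    return Rm,np.array(f["eye"],float)
def ray(f,u,v):
    Rm,e=cam(f); a=np.array([(u-f["cx"])/f["fx"],(v-f["cy"])/f["fy"]]); s=a.copy()
    for _ in range(20): s=a/(1+f["k1"]*(s@s))
    return e,Rm@np.array([s[0],s[1],1.])
def at_z(f,u,v,z):
    e,d=ray(f,u,v); return e+d*(z-e[2])/d[2]
E
python3 - <<'E'
from h import *
print(read_state())
for n in("top","scene"):
    f=grab_frame(n); cv2.imwrite(f"pics/{n}0.png",f["color"]); import pickle; pickle.dump(f,open(f"{n}0.pkl","wb")); print({k:f[k] for k in f if k!="color"})
E
```

```text
{'time': 0.0, 'q': array([-1.34099929e+00,  2.76576353e-01,  1.50613363e+00, -1.33798549e-05,
        1.36070793e+00, -1.20996178e-01]), 'qvel': array([ 1.00427546e-04,  3.02478815e-04, -3.97628783e-05,  1.19119641e-03,
        2.25993281e-04, -1.84476789e-03]), 'joint_torque': array([ 2.61163885e-03, -4.16766107e+01, -2.45806503e+01, -4.89240699e-05,
        1.10006778e-02, -7.42629169e-06]), 'tcp_pos': array([ 0.19746798, -0.53947575,  0.23845014]), 'tool_rot': array([-3.13977916e+00, -2.07326191e-04,  3.50795826e-01]), 'force': array([ 0.81264575,  0.00362303, -0.52211169]), 'torque': array([ 0.00436059, -0.0513013 , -0.02415546]), 'finger_force': 0.0, 'gripper_width': 0.08589851050821501}
{'fx': 367.0235216917626, 'fy': 367.0235216917626, 'cx': 251.21880354711598, 'cy': 193.01584012605497, 'k1': -0.012595119042652824, 'eye': array([0.3006317 , 0.1362449 , 0.90806739]), 'orientation': array([-2.91781531,  0.00370887, -1.64320765])}
{'fx': 348.1330703338518, 'fy': 348.1330703338518, 'cx': 260.58436280173873, 'cy': 191.35034002906096, 'k1': -0.10614604588037983, 'eye': array([0.02281545, 0.69044242, 0.55004026]), 'orientation': array([-2.14949024,  0.01277535, -2.440175  ])}
```

View pics/top0.png

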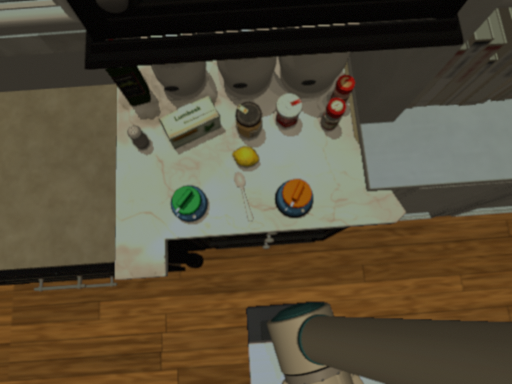

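View pics/scene0.png

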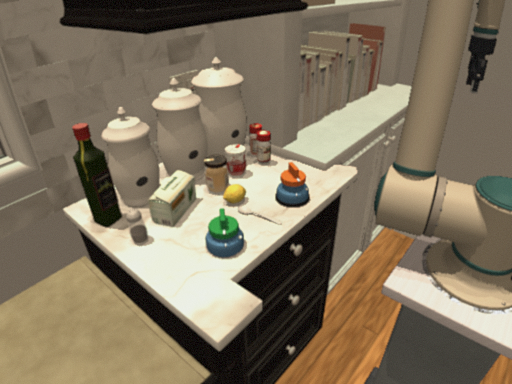

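The top view shows the orange lid at about (296,194) and the green one at (187,202). The scene view shows them at (292,183) and (224,233). I'll enlarge the orange lid next.

Run:
```python
from h import *; import pickle
T=pickle.load(open("top0.pkl","rb"));S=pickle.load(open("scene0.pkl","rb"))
a=cv2.resize(T["color"][165:229,262:332],None,fx=7,fy=7,interpolation=2)
b=cv2.resize(S["color"][150:214,265:320],None,fx=6,fy=6,interpolation=2)
c=np.zeros((448,800,3),np.uint8); c[:448,:490]=a[:448,:490]; c[:384,490:800]=b[:,:310]; cv2.imwrite("pics/c0.png",c)
hsv=cv2.cvtColor(T["color"],cv2.COLOR_BGR2HSV)
for n,lo,hi,box in(("orange",(5,150,80),(18,255,255),(270,320,170,220)),("green",(50,120,50),(80,255,255),(165,210,180,225))):
    m=cv2.inRange(hsv,lo,hi); mm=np.zeros_like(m); x0,x1,y0,y1=box; mm[y0:y1,x0:x1]=m[y0:y1,x0:x1]
    v,u=np.nonzero(mm); print(n,u.mean(),v.mean(),len(u),u.min(),u.max(),v.min(),v.max(),at_z(T,u.mean(),v.mean(),.08))
```

```text
orange 296.68659127625205 192.63327948303714 619 282 311 179 207 [0.48202595 0.02068633 0.08      ]
green 186.38087248322148 199.78187919463087 596 172 200 186 214 [0.48380254 0.27599092 0.08      ]
```

View pics/c0.png

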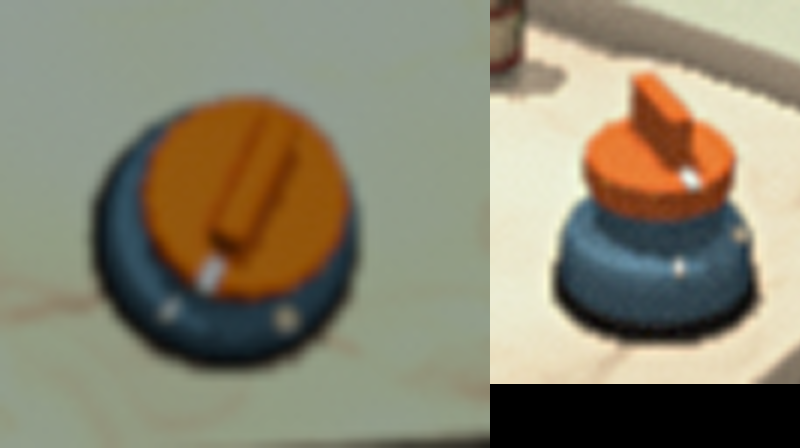

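The enlarged top view puts the pointer at about (292,204), the round dot at (303,210.7), on the right, and the bar at (286.3,209.3), on the left. Now for the angles.

Run:
```python
from h import *; import pickle
T=pickle.load(open("top0.pkl","rb"))
ax=at_z(T,296.6,192.8,.079)[:2]; print(ax)
def ang(p): d=p[:2]-ax; return np.degrees(np.arctan2(d[1],d[0])),np.hypot(*d)
for n,u,v,z in(("ptr",292,204,.075),("dot",303,210.7,.05),("dot",303,210.7,.042),("bar",286.3,209.3,.05),("bar",286.3,209.3,.042)): print(n,z,ang(at_z(T,u,v,z)))
# bar ends top (z=.105)
p=at_z(T,262+270/7,165+118/7,.105);q=at_z(T,262+228/7,165+235/7,.105); d=p-q; print("bar mid",(p+q)/2,np.degrees(np.arctan2(d[1],d[0])),np.hypot(d[0],d[1]))
print(at_z(T,186.4,200,.079))
```

```text
[0.48186537 0.02078632]
ptr 0.075 (np.float64(152.87674232516645), np.float64(0.02784089137972911))
dot 0.05 (np.float64(-158.72777904984721), np.float64(0.040889702258450664))
dot 0.042 (np.float64(-156.41911184542474), np.float64(0.04011946064891228))
bar 0.05 (np.float64(142.61454060641267), np.float64(0.040085611548460465))
bar 0.042 (np.float64(142.36037920777287), np.float64(0.03846354893193479))
bar mid [0.48205178 0.02159004 0.105     ] -24.833084110301893 0.041236613166164386
[0.48350599 0.27613269 0.079     ]
```

Jar yaw is about -7.5° and lid yaw about -25°, so the lid sits about 17° clockwise of the jar's front and 47° from the thread start, which fits the stated range. The axis is at (0.482, 0.021). I'll move above it.

send_rows(
  rows=[
    [[0.64,-0.6,0],[0,0,0],50],
    [[0.64,-0.6,0],[0,0,0],50],
    [[0.64,-0.6,0],[0,0,0],50],
    [[0.64,-0.6,0],[0,0,0],50],
    [[0.64,-0.6,0],[0,0,0],50],
    [[0.64,-0.6,0],[0,0,0],50],
    [[0.64,-0.6,0],[0,0,0],50],
    [[0.64,-0.6,0],[0,0,0],50],
    [[0.64,-0.6,0],[0,0,0],50],
    [[0.64,-0.6,0],[0,0,0],50],
    [[0.64,-0.6,0],[0,0,0],50],
    [[0.64,-0.6,0],[0,0,0],50],
  ],
)

```text
time: 1.6
tcp_pos: [0.4822, 0.0257, 0.2391]
tool_rot: [3.141, 0.0, 0.351]
force: [0.8, -0.6, -0.5]
gripper_width: 0.0497
finger_force: 0.0
```

send_rows(
  rows=[
    [[0,0,0],[0,0,1],50],
    [[0,0,0],[0,0,1],50],
    [[0,0,0],[0,0,1],50],
    [[0,0,0],[0,0,1],50],
    [[0,0,0],[0,0,1],50],
    [[0,0,0],[0,0,1],50],
    [[0,0,0],[0,0,1],50],
    [[0,0,0],[0,0,1],50],
    [[0,0,0],[0,0,1],50],
    [[0,0,0],[0,0,0],50],
    [[0,0,0],[0,0,0],50],
  ],
)

```text
time: 2.98
tcp_pos: [0.4817, 0.024, 0.2391]
tool_rot: [3.141, 0.0, -0.433]
force: [0.2, -0.0, 0.1]
gripper_width: 0.0502
finger_force: 0.0
```

Run:
```python
from h import *; import pickle
s=read_state(); print(s["time"],s["q"],s["tcp_pos"],s["tool_rot"],s["gripper_width"],s["force"])
f=grab_frame("wrist"); pickle.dump(f,open("w1.pkl","wb")); cv2.imwrite("pics/w1.png",f["color"]); print({k:f[k] for k in f if k!="color"})
```

```text
2.975 [-9.44434372e-02  1.36025918e-01  1.69082266e+00 -9.02318269e-05
  1.31512919e+00  1.90973412e+00] [0.48174273 0.02404621 0.23910326] [ 3.14138228e+00  3.34189673e-04 -4.33358429e-01] 0.05015002953168814 [ 0.18594104 -0.02408675  0.08183927]
{'fx': 278.30325183309986, 'fy': 278.30325183309986, 'cx': 251.31671368667645, 'cy': 192.54754476600388, 'k1': -0.034774757278039345, 'eye': array([ 0.5561444 , -0.01065527,  0.37405842]), 'orientation': array([ 2.81453086e+00, -4.60272889e-04, -2.00439599e+00])}
```

View pics/w1.png

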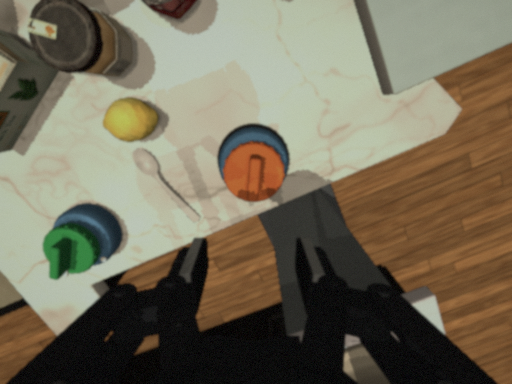

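The wrist view shows the lid disc around (254,171), its grip bar running from (254,148) to (257,197), and the fingertips at about (205,240) and (305,240).

Run:
```python
from h import *; import pickle
f=pickle.load(open("w1.pkl","rb"))
hsv=cv2.cvtColor(f["color"],cv2.COLOR_BGR2HSV)
m=cv2.inRange(hsv,(3,130,60),(20,255,255)); m[:110]=0;m[215:]=0;m[:,:210]=0;m[:,300:]=0
v,u=np.nonzero(m); print(u.mean(),v.mean(),u.min(),u.max(),v.min(),v.max())
c=max(cv2.findContours(m,0,1)[0],key=cv2.contourArea); print(cv2.fitEllipse(c))
for z in(.077,.085): print(z,[at_z(f,a,b,z) for a,b in((u.mean(),v.mean()),(u.min(),170),(u.max(),170))])
cv2.imwrite("pics/w1c.png",cv2.resize(f["color"][115:215,205:305],None,fx=6,fy=6,interpolation=2))
```

```text
253.49396735273243 171.23811213626686 223 284 142 200
((253.5015106201172, 171.22494506835938), (58.294307708740234, 59.73828125), 83.1055908203125)
0.077 [array([0.48606961, 0.01900123, 0.077     ]), array([0.50141365, 0.04878246, 0.077     ]), array([ 0.47327705, -0.01197855,  0.077     ])]
0.085 [array([0.48795678, 0.01820256, 0.085     ]), array([0.50288759, 0.04718176, 0.085     ]), array([ 0.47550872, -0.01194291,  0.085     ])]
```

View pics/w1c.png

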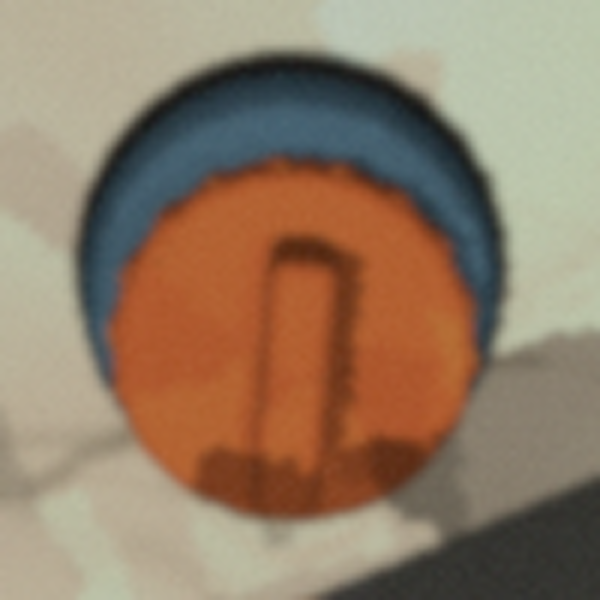

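The crop puts the bar's top face from (304,262) to (290,500) in crop pixels and the disc outline centre at about (292,337).

Run:
```python
from h import *; import pickle
f=pickle.load(open("w1.pkl","rb"))
P=lambda a,b,z: at_z(f,205+a/6,115+b/6,z)
p=P(304,262,.105);q=P(289,500,.105);d=p-q;print("bar",(p+q)/2,np.degrees(np.arctan2(d[1],d[0])),np.hypot(d[0],d[1]))
print("disc",P(292,337,.076)); 
l=P(90,300,.0);print("holder",[P(78,255,.02),P(505,255,.02)])
```

```text
bar [0.48503919 0.01872987 0.105     ] -28.11462218208316 0.04144334191533596
disc [0.48582739 0.01889441 0.076     ]
holder [array([0.50844695, 0.05859527, 0.02      ]), array([ 0.4698807 , -0.02469917,  0.02      ])]
```

send_rows(
  rows=[
    [[0.06,0.05,0],[0,0,0.34],45],
    [[0,0,0.35],[0,0,0],45],
    [[0,0,0.35],[0,0,0],45],
    [[0,0,0.35],[0,0,0],45],
    [[0,0,0.35],[0,0,0],45],
    [[0,0,0.35],[0,0,0],45],
    [[0,0,0.3],[0,0,0],45],
    [[0,0,0.2],[0,0,0],45],
    [[0,0,0.1],[0,0,0],45],
    [[0,0,0.1],[0,0,0],45],
    [[0,0,0],[0,0,0],45],
    [[0,0,0],[0,0,0],45],
  ],
  newtons=30,
)

```text
time: 4.53
tcp_pos: [0.4842, 0.0198, 0.0927]
tool_rot: [-3.141, -0.001, -0.464]
force: [-0.7, -0.5, -0.3]
gripper_width: 0.045
finger_force: 0.0
```

Run:
```python
from h import *; import pickle
f=grab_frame("wrist"); g=grab_frame("scene"); pickle.dump((f,g),open("w2.pkl","wb"))
a=f["color"][100:384,120:400]; b=cv2.resize(g["color"][130:230,240:345],None,fx=4.5,fy=4.5,interpolation=2)
c=np.zeros((450,280+b.shape[1],3),np.uint8); c[:284,:280]=a; c[:b.shape[0],280:]=b; cv2.imwrite("pics/w2.png",c); print(c.shape)
```

```text
(450, 752, 3)
```

View pics/w2.png

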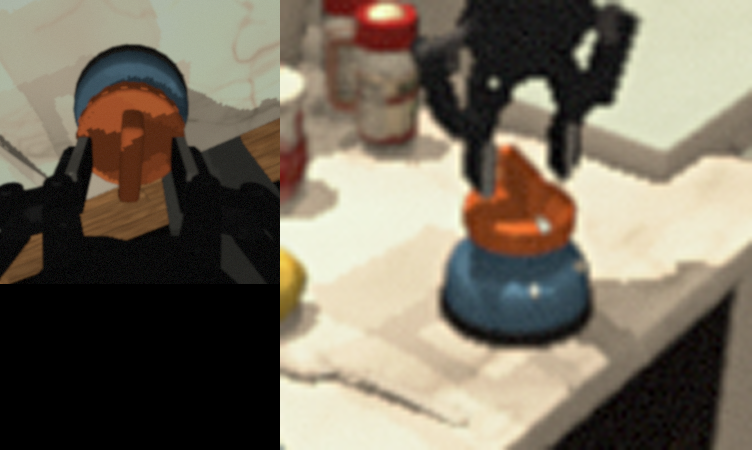

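Both views show the bar standing between the open fingers: bar at about (131,155) with fingertips at (80,150) and (177,150) in the left part, and the tips above the disc. I'll close.

send_rows(
  rows=[
    [[0,0,0],[0,0,0],25],
    [[0,0,0],[0,0,0],18],
    [[0,0,0],[0,0,0],8],
    [[0,0,0],[0,0,0],8],
    [[0,0,0],[0,0,0],8],
  ],
  newtons=30,
)

```text
time: 5.25
tcp_pos: [0.484, 0.0198, 0.0924]
tool_rot: [-3.142, -0.0, -0.464]
force: [-0.1, 0.0, 2.3]
gripper_width: 0.011
finger_force: 33.5
```

Gripped (width 11 mm, 33 N). Turning back about 49°, counterclockwise, which is negative about tool z.

send_rows(
  rows=[
    [[0,0,0],[0,0,-0.8],8],
    [[0,0,0],[0,0,-0.8],8],
    [[0,0,0],[0,0,-0.8],8],
    [[0,0,0],[0,0,-0.8],8],
    [[0,0,0],[0,0,-0.8],8],
    [[0,0,0],[0,0,-0.8],8],
    [[0,0,0],[0,0,-0.8],8],
    [[0,0,0],[0,0,-0.8],8],
    [[0,0,0],[0,0,-0.8],8],
    [[0,0,0],[0,0,-0.8],8],
    [[0,0,0],[0,0,-0.8],8],
    [[0,0,0],[0,0,-0.8],8],
  ],
)

```text
time: 6.75
tcp_pos: [0.4837, 0.0198, 0.092]
tool_rot: [-3.141, 0.001, 0.376]
force: [0.3, -0.7, -0.3]
gripper_width: 0.0113
finger_force: 33.2
```

send_rows(
  rows=[
    [[0,0,0],[0,0,-0.2],8],
    [[0,0,0],[0,0,0],8],
  ],
)

```text
time: 7.0
tcp_pos: [0.4838, 0.0198, 0.0921]
tool_rot: [-3.142, 0.0, 0.39]
force: [-0.6, -0.4, -0.3]
gripper_width: 0.0114
finger_force: 33.2
```

Run:
```python
from h import *; import pickle
s=read_state(); print(s["force"],s["torque"])
f=grab_frame("wrist"); g=grab_frame("scene"); pickle.dump((f,g),open("w3.pkl","wb"))
a=f["color"][100:384,120:400]; b=cv2.resize(g["color"][130:230,240:345],None,fx=4.5,fy=4.5,interpolation=2)
c=np.zeros((450,280+b.shape[1],3),np.uint8); c[:284,:280]=a; c[:b.shape[0],280:]=b; cv2.imwrite("pics/w3.png",c)
```

```text
[-0.55159925 -0.44166213 -0.29365164] [0.02556709 0.02806595 0.05347042]
```

View pics/w3.png

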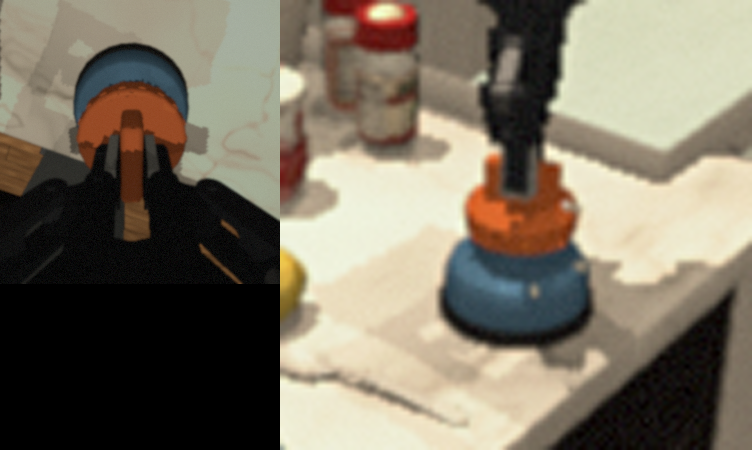

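The scene part shows the lid still level, with its pointer at (568,204), almost above the dot at (580,267). I'll lower it gently and watch the force.

send_rows(
  rows=[
    [[0,0,0.02],[0,0,0],8],
    [[0,0,0.02],[0,0,0],8],
    [[0,0,0.02],[0,0,0],8],
    [[0,0,0],[0,0,0],8],
  ],
)

```text
time: 7.6
tcp_pos: [0.4838, 0.0198, 0.0885]
tool_rot: [-3.142, 0.0, 0.391]
force: [-0.4, -0.6, -1.5]
gripper_width: 0.0115
finger_force: 33.2
```

send_rows(
  rows=[
    [[0,0,0.02],[0,0,0],8],
    [[0,0,0.02],[0,0,0],8],
    [[0,0,0.015],[0,0,0],8],
    [[0,0,0],[0,0,0],8],
  ],
)

```text
time: 8.1
tcp_pos: [0.4839, 0.0198, 0.0854]
tool_rot: [3.142, 0.0, 0.391]
force: [0.0, -0.8, -0.1]
gripper_width: 0.0112
finger_force: 33.3
```

send_rows(
  rows=[
    [[0,0,0.01],[0,0,0],8],
    [[0,0,0.01],[0,0,0],8],
    [[0,0,0],[0,0,0],8],
    [[0,0,0],[0,0,0],8],
  ],
)

```text
time: 8.6
tcp_pos: [0.4839, 0.0197, 0.085]
tool_rot: [3.141, -0.0, 0.391]
force: [-2.2, 0.6, 6.9]
gripper_width: 0.0115
finger_force: 34.3
```

Run:
```python
from h import *; import pickle
s=read_state(); print(s["tcp_pos"],s["force"],s["torque"])
f=grab_frame("wrist"); g=grab_frame("scene")
a=f["color"][100:384,120:400]; b=cv2.resize(g["color"][130:230,240:345],None,fx=4.5,fy=4.5,interpolation=2)
c=np.zeros((450,280+b.shape[1],3),np.uint8); c[:284,:280]=a; c[:b.shape[0],280:]=b; cv2.imwrite("pics/w4.png",c)
```

```text
[0.48394799 0.01973899 0.0850231 ] [-2.15548631  0.56241475  6.91869917] [ 0.06233156  0.36429635 -0.02388075]
```

View pics/w4.png

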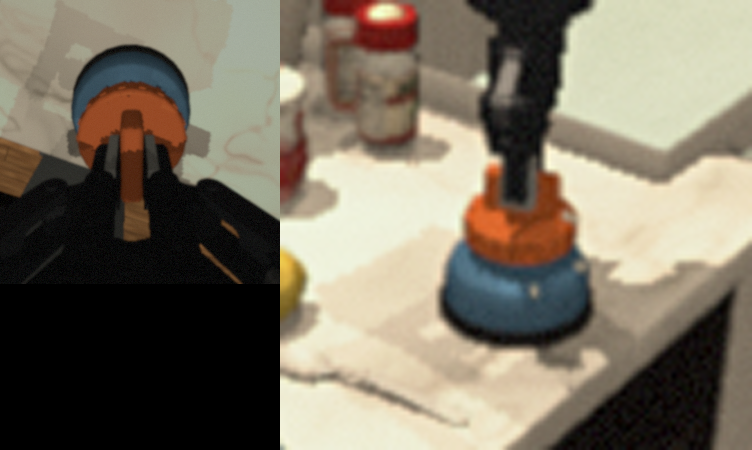

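The lid is about 7 mm lower (bar top moved from y=155 to 167 in the picture), still level, with 7 N of contact at the expected depth, so it has dropped in. Now screwing clockwise with a gentle descent.

send_rows(
  rows=[
    [[0,0,0.002],[0,0,0.7],8],
    [[0,0,0.003],[0,0,0.7],8],
    [[0,0,0.003],[0,0,0.7],8],
    [[0,0,0.003],[0,0,0.7],8],
    [[0,0,0.003],[0,0,0.7],8],
    [[0,0,0.003],[0,0,0.7],8],
  ],
)

```text
time: 9.45
tcp_pos: [0.4848, 0.0193, 0.0839]
tool_rot: [3.14, -0.002, 0.023]
force: [-0.9, -0.7, 4.5]
gripper_width: 0.0114
finger_force: 33.9
```

send_rows(
  rows=[
    [[0,0,0.003],[0,0,0.7],8],
    [[0,0,0.003],[0,0,0.7],8],
    [[0,0,0.003],[0,0,0.7],8],
    [[0,0,0.003],[0,0,0.7],8],
    [[0,0,0.003],[0,0,0.7],8],
    [[0,0,0.003],[0,0,0.7],8],
  ],
)

```text
time: 10.2
tcp_pos: [0.4846, 0.0195, 0.0828]
tool_rot: [3.141, -0.002, -0.344]
force: [0.3, -1.3, 4.9]
gripper_width: 0.0115
finger_force: 33.9
```

Run:
```python
from h import *
s=read_state(); print(s["tcp_pos"],s["tool_rot"],s["force"],s["torque"])
```

```text
[0.48462988 0.01945333 0.08279719] [ 3.14144194e+00 -1.96466426e-03 -3.43664915e-01] [ 0.27524656 -1.27118288  4.91160374] [-0.1004406   0.1778391   0.03753586]
```

send_rows(
  rows=[
    [[0,0,0.003],[0,0,0.6],8],
    [[0,0,0.003],[0,0,0.6],8],
    [[0,0,0.003],[0,0,0.6],8],
    [[0,0,0.003],[0,0,0.6],8],
    [[0,0,0.003],[0,0,0.6],8],
    [[0,0,0.001],[0,0,0.4],8],
    [[0,0,0],[0,0,0],8],
  ],
)

```text
time: 11.08
tcp_pos: [0.4851, 0.0195, 0.0823]
tool_rot: [-3.14, -0.003, -0.639]
force: [-1.3, 0.3, 7.0]
gripper_width: 0.0116
finger_force: 34.3
```

Run:
```python
from h import *
s=read_state(); print(s["tcp_pos"],s["tool_rot"],s["force"],s["torque"])
```

```text
[0.48507298 0.01952588 0.08231545] [-3.14039190e+00 -2.67396164e-03 -6.39035703e-01] [-1.32339554  0.32880751  6.96072189] [-0.0627892   0.12761389 -0.09997413]
```

send_rows(
  rows=[
    [[0,0,0.002],[0,0,0.4],8],
    [[0,0,0.002],[0,0,0.4],8],
    [[0,0,0],[0,0,0],8],
  ],
)

```text
time: 11.45
tcp_pos: [0.4848, 0.0199, 0.0823]
tool_rot: [-3.14, -0.002, -0.707]
force: [-1.6, 0.4, 10.3]
gripper_width: 0.011
finger_force: 35.3
```

Run:
```python
from h import *
s=read_state(); print(s["tcp_pos"],s["tool_rot"],s["force"],s["torque"])
f=grab_frame("wrist"); g=grab_frame("scene")
a=f["color"][100:384,120:400]; b=cv2.resize(g["color"][130:230,240:345],None,fx=4.5,fy=4.5,interpolation=2)
c=np.zeros((450,280+b.shape[1],3),np.uint8); c[:284,:280]=a; c[:b.shape[0],280:]=b; cv2.imwrite("pics/w5.png",c)
```

```text
[0.48480834 0.01988367 0.08231268] [-3.14028552e+00 -2.13581919e-03 -7.06911607e-01] [-1.640651    0.40430114 10.30776103] [0.14691535 0.3151839  0.55373468]
```

View pics/w5.png

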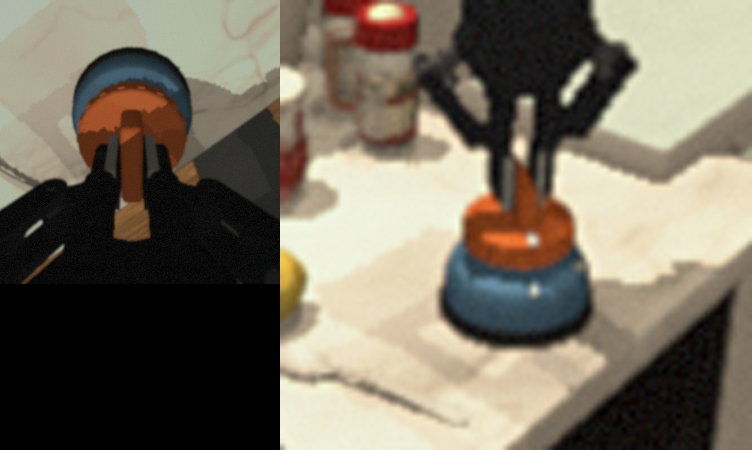

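The pointer at (533,240) is straight above the bar at (534,290). Torque rose to 0.55 N m and descent ended, so the lid is at its stop. I'll unload slightly, release, and rise.

send_rows(
  rows=[
    [[0,0,-0.008],[0,0,-0.2],8],
    [[0,0,0],[0,0,0],16],
    [[0,0,0],[0,0,0],25],
    [[0,0,0],[0,0,0],40],
    [[0,0,0],[0,0,0],45],
    [[0,0,-0.1],[0,0,0],45],
    [[0,0,-0.4],[0,0,0],45],
    [[0,0,-0.6],[0,0,0],45],
    [[0,0,-0.6],[0,0,0],45],
    [[0,0,-0.3],[0,0,0],45],
    [[0,0,0],[0,0,0],45],
  ],
)

```text
time: 12.92
tcp_pos: [0.4849, 0.0197, 0.2031]
tool_rot: [-3.139, -0.003, -0.691]
force: [0.3, -0.5, 0.4]
gripper_width: 0.045
finger_force: 0.0
```

Run:
```python
from h import *
s=read_state(); print(s["tcp_pos"],s["force"],s["finger_force"])
f=grab_frame("wrist"); g=grab_frame("scene")
a=f["color"][60:344,120:400]; b=cv2.resize(g["color"][130:230,240:345],None,fx=4.5,fy=4.5,interpolation=2)
c=np.zeros((450,280+b.shape[1],3),np.uint8); c[:284,:280]=a; c[:b.shape[0],280:]=b; cv2.imwrite("pics/w6.png",c)
```

```text
[0.48491441 0.01970317 0.20309787] [ 0.25033198 -0.4926773   0.40580862] 0.0
```

View pics/w6.png

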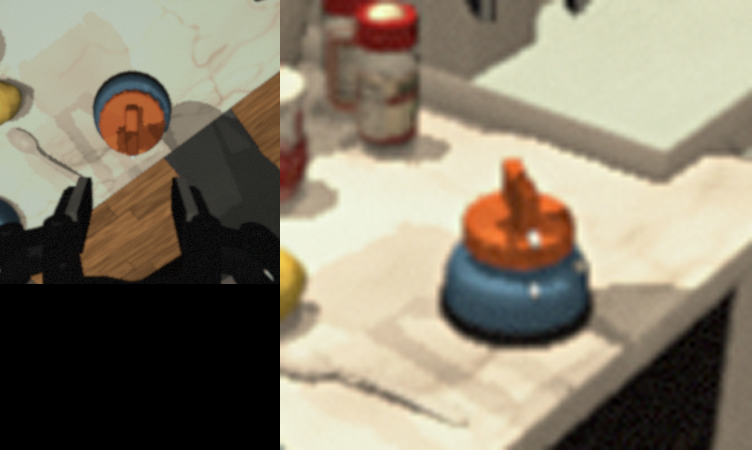

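The lid sits level on the jar with its pointer at (535,240) above the bar at (535,290), and the gripper is clear.

```bash
python3 -c "
from plant import finish_job
print(finish_job())"
```

```text
the job is handed in; nothing more can be done
None
```

The orange lid was turned back, dropped into the thread, screwed home to its stop with the pointer over the bar, and released; the green-lid jar was not touched, and the job was handed in at about 13 s (no verdict returned).

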